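# Load the indexing jig and index it one notch

## Robot

A 6-joint arm with a two-finger parallel gripper is mounted at the origin on a cart in front of the work surface, level with it; the furniture and walls round the work are solid. World frame = base frame: x ahead of the robot, y to its left, z up, the work surface at z = 0. Lengths are in mm, angles in rad, forces in N, time in s.
With the tool pointing down it reaches from about 400 to 925 mm from the base axis. Payload 12.5 kg.
Tool frame: the origin (TCP) lies at the very end of the fingers, on their centre line; the grasp point (between the pads) lies grip_depth behind it (grip_depth is the distance from the TCP to the grasp point, in mm); z points along the fingers, y is the line along which they close (so a half turn about z gives the same grasp; the last joint's range is limited). The gripper opens to 95 mm and grips with 3 to 60 N. Pads are 20 mm wide; open, the fingers measure 119 mm over their backs; the gripper's body (75 mm by 180 mm) begins 59 mm behind the grasp point.
Start: joints at [1.136, 0.491, 1.559, -0, 1.092, -0.106], TCP at [201.801, 591.543, 214.661] pointing down, gripper open.
Joint ranges: [-3.1, 3.1], [-0.84, 2.19], [0.05, 2.79], [-1.13, 4.28], [0.06, 2.93], [-2.69, 2.69]. Speed limits (rad/s): [2.22, 2.22, 2.79, 3.14, 3.14, 3.14].

## Interface

Orientations are given as [roll, pitch, yaw] about the fixed x, y, z axes, in that order (R = Rz(yaw) Ry(pitch) Rx(roll)).
In Python, from cell import state, read_camera, job_done, grip_depth gives the robot as it stands.
- The arm moves only by the tool drive_tool, never from a script. Its argument "targets" is a list of rows, each an object with "jaw": the opening, from 0 (shut) to 1 (fully open); "travel": the shift along the tool's x, y, z in m, a list of three; "twist": the turn about the tool's z in rad. In form: [{"jaw": jaw, "travel": [tx, ty, tz], "twist": twist}, ...]. A call has 1 to 8 rows; each row is the pose to reach, as a shift and turn from the pose commanded when the call began, along the tool's axes at that moment; what a row does not reach only later rows make up. A row lasts 1/12 s, in which the tool goes at most 41.7 mm and 7.16 degrees, less where a joint would pass 70% of its speed; a pose out of reach is approached as far as the arm can. A call with a gripper value outside its range is refused whole. The fingers move at their own pace and stop on an object; the grip force is fixed at half the most. Time passes only in rows, so rows that repeat a pose let the fingers close. It gives the time, the measured TCP pose, the force, the opening and the grip force at its end, in the units of the state.
- state(): the state, without advancing time (a new reading comes with each control period).
- read_camera(name): name is "scene" or "top"; returns a dict with "frame" (400x640x3 uint8, red, green, blue), "fx", "fy", "cx", "cy" (pixels), "R" (3x3) and "t" (3): a world point X has camera coordinates R X + t. Camera axes: x right, y down, z forward; pixel columns grow to the right and rows downward; lengths in mm; the calibration is good to about 2 mm. A picture is of the moment at which its call begins. There is no depth.
- job_done(): hands the job in; it is judged then, once.
The state is a dict: "t": time; "joints": joint angles; "qvel": joint speeds; "tau": joint torques, N m; "eef_pos": TCP position; "tcp_rot": TCP orientation; "ft_force": force on the tool from outside, world axes, zero at the start; "moment": the same for the moment, N m; "opening": opening from 0.0 (shut) to 1.0 (fully open); "grip_force": force on a finger pad.
Only numpy, scipy, OpenCV 4.12 (cv2) and the standard library are available. Lean on these libraries where they do the work, as an engineer would, in place of code of your own. Each camera call takes 0.05 s, during which the arm holds its last target. There are 200 camera calls.

## Task

Put the brass cap into the round nest on the indexing jig's turntable, standing upright, then index the turntable on by one notch: pull the red ring up against its spring, swing it anticlockwise (seen from above) to the next notch, and let the pin drop fully home there. Feel for the notch rather than forcing the pin against the plate or the notch's sides, let go of everything at the end, and leave the other things on the bench where they stand.

Things in the scene. Friction and masses are not known exactly. Their poses are not given: they have to be found in the camera images.
- jig: Indexing jig, fixed to the bench: round blue foot 216 mm across, 124 mm aluminium turntable on it (top 36 mm above the bench). Origin: centre of the foot's underside, on the turntable's vertical axis; z up; at swing 0 the red ring is on the jig's own -x side.
- plate (a point): Jig axis at the height of the index plate's top, 30 mm above the bench. Flat plate 70 to 98 mm from this axis: a dark part with the start notch, then a brass part, clamped by hand, with two notches: the next one somewhere 0.65 to 1.09 rad anticlockwise of the start notch (not measured: look, or ride the pin on the plate until it drops in), and one 0.63 rad too far. Slots 10 mm wide, 10 mm deep.
- swing (a joint): Angle of the turntable, rad: 0 with the pin in the start notch, growing anticlockwise seen from above, stops at -0.15 and 1.75. It turns easily (0.05 N m friction) and stays where it is left. Locked, with about 0.012 rad play, while the pin is in a notch.
- plunger (a joint): Lift of the spring plunger (ring and pin together), m: 0 with the pin fully home in a notch, about 0.010 when the pin rides on top of the plate, stop at 0.018. The spring pulls it down with 6 N at 0 and 8 N at 0.010; the loose ring springs down by itself.
- pull_ring (a point): Middle of the red pull ring: upright ribbed cylinder 28 mm across, 36 mm tall (18 mm above and below this point), 84 mm from the turntable's axis; this point is 82 mm above the bench when the pin is home, and moves with plunger and swing. 4 mm below the ring, when home, is its 28 mm steel housing, top 60 mm above the bench.
- index_pin: The steel index pin under the pull ring, 8 mm across with a round end, carried by the ring; mostly hidden by the lug. Origin on its axis at bench height when home. It does not bear side or end loads above 30 N.
- nest (a point): Centre of the nest's floor: a round recess on the turntable, inside a black rim 5 mm high, 40 mm inner and 48 mm outer diameter, 34 mm from the turntable's axis on the side away from the pull ring. Floor 36 mm above the bench. z up.
- brass_cap: Dull brass pipe cap, stepped: 33 mm across over its lowest 11 mm, tapering to 24 mm above, 27 mm tall; 30 to 65 g, loose, standing on the bench. Grip its lowest part. Origin: centre of its underside; z up.
- small_jar: Small glass jar with a blue lid, 54 mm across, 76 mm tall; a bystander. Origin: centre of its underside.
- cup: White printed paper-like cup, 78 mm across, 69 mm tall; a bystander. Origin: centre of its underside.
- tape_roll: Roll of masking tape lying flat, 104 mm across, 25 mm tall; a bystander. Origin: centre of its underside.
- wood_block: Brown wooden block, 58 x 120 x 45 mm; a bystander. Origin: centre of its underside.
Things that resemble listed ones, but are neither listed nor needed, are in the scene too. Of the things like the brass_cap, leave any that is black or orange; of the rest the smaller one is meant.

How it is judged:
By the outcome, as a careful person would: the job done as asked, in the order asked, and still so for the second after the job is handed in, with the robot touching nothing.
It also fails if it takes over 61 s, if anything falls off the work surface, if the arm or the gripper's body presses on something with over 40 N, if the wrist force passes 120 N, or if a joint passes its speed limit or range.

## Working session

There is one attempt and no reset: what is moved stays moved. The work goes in short steps, Python scripts to look and compute and a tool call to move; the robot and the scene stay as the last step left them, time stands still between calls to the robot, and variables do not carry over. Pictures are saved under pics/ and viewed, at most 10 in all, crops included, and the job is handed in when it is done.

Besides the shell and the picture viewer there is one more tool, called after "Request:" as name(argument=value, ...) on one line, values as JSON. drive_tool: Moves the arm, as the interface text tells. Its arguments: {"type":"object","properties":{"targets":{"type":"array"}},"required":["targets"]}

```bash
mkdir -p pics; ls; python3 - <<'E'
from cell import *
import cv2,json
print(state(),grip_depth)
for n in("scene","top"):
    c=read_camera(n);cv2.imwrite(f"pics/{n}0.png",c["frame"][:,:,::-1]);print(n,{k:(v.tolist() if hasattr(v,'tolist') else v) for k,v in c.items() if k!="frame"})
E
```

```text
pics
{'t': 0.0, 'joints': array([ 1.13640589e+00,  4.91575775e-01,  1.55947714e+00, -2.15246102e-05,
        1.09169213e+00, -1.05599552e-01]), 'qvel': array([ 2.83734171e-04, -2.04601800e-03, -5.38114792e-05,  2.51002804e-04,
       -4.89250983e-04, -3.32145599e-04]), 'tau': array([ 1.75640503e-04, -6.12656808e+01, -2.58171272e+01,  6.92569907e-02,
        4.82405175e-02, -1.40739944e-04]), 'eef_pos': array([201.68666874, 591.29316999, 214.04213932]), 'tcp_rot': array([-3.14044467e+00, -1.02482948e-04,  2.81281165e+00]), 'ft_force': array([-0.15119024,  0.77550702, -0.51600661]), 'moment': array([-0.03422219, -0.0063912 , -0.01215553]), 'grip_force': 0.0, 'opening': 0.9986990693810577} 18.8
scene {'fx': 453.6748355589099, 'fy': 453.6748355589099, 'cx': 316.04842627814793, 'cy': 199.381422804359, 'R': [[-0.48884704246166005, -0.8723344605770854, -0.007820355885340644], [-0.3910698560926657, 0.22714710031221516, -0.891890443090077], [0.7798031397296048, -0.43293969985373015, -0.4521839001539224]], 't': [324.3569053486854, 246.91119995459528, 984.9564181401311]}
top {'fx': 502.12154203772883, 'fy': 502.12154203772883, 'cx': 316.37261546227444, 'cy': 193.8229348369513, 'R': [[0.057374799660029244, -0.9982363306544135, -0.015243376449583715], [-0.8188497980775246, -0.03831862492022922, -0.5727274143714617], [0.5711332073626685, 0.045342156387130454, -0.8196041412180616]], 't': [45.65972895275844, 494.0759168038668, 1407.63346483501]}
```

View pics/scene0.png

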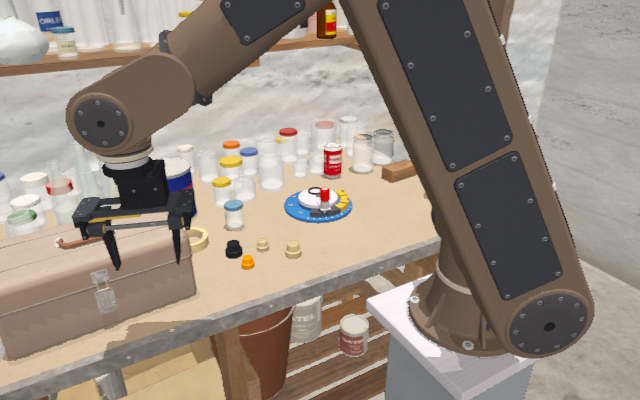

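View pics/top0.png

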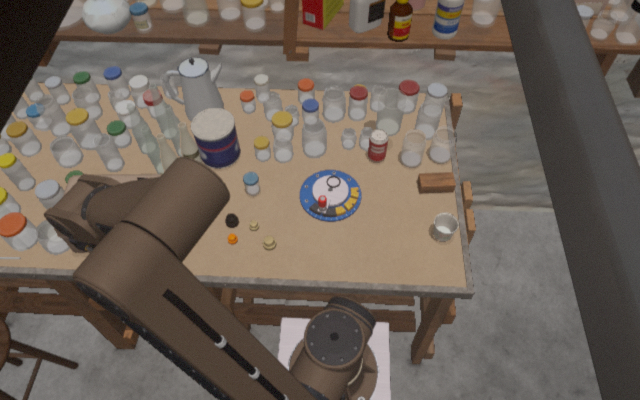

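The scene shows the jig at (318,205) and brass caps at (262,244) and (292,249). In the top view the jig is at (331,195), with caps at (254,226) and (269,243), the former smaller. I'll zoom in next.

```bash
python3 - <<'E'
import cv2,numpy as np
t=cv2.imread("pics/top0.png");s=cv2.imread("pics/scene0.png")
a=cv2.resize(t[160:255,215:375],(800,475),interpolation=cv2.INTER_CUBIC)
cv2.imwrite("pics/ct.png",a)
cv2.imwrite("pics/cs.png",cv2.resize(s[170:270,220:380],(800,500),interpolation=cv2.INTER_CUBIC))
E
```

```text
(no output)
```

View pics/ct.png

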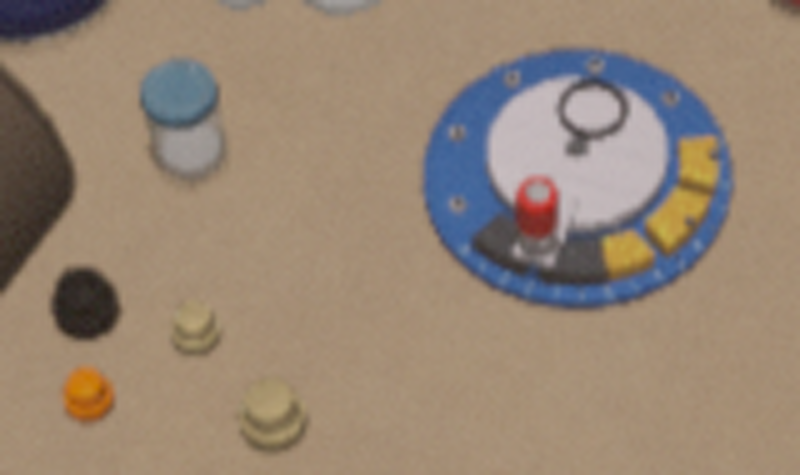

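View pics/cs.png

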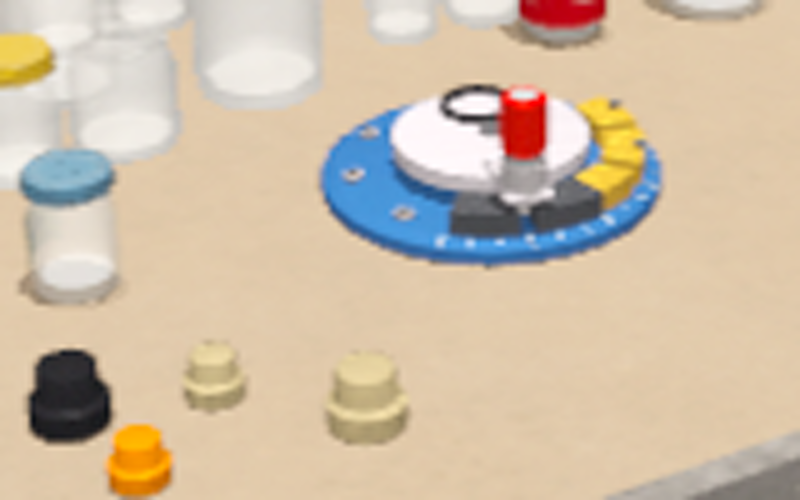

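The crops show the jig clearly. The small cap's top is at (197,313) in the top crop and (213,352) in the scene crop. The ring's top is at (540,188) and (524,94), and the nest rim at (593,109) and (478,104). The brass part has radial gaps near (640,245) and (698,187) in the top crop.

```bash
cat > h.py <<'E'
import numpy as np
from scipy.optimize import least_squares
C={"scene":(453.6748355589099,316.04842627814793,199.381422804359,np.array([[-0.48884704246166005,-0.8723344605770854,-0.007820355885340644],[-0.3910698560926657,0.22714710031221516,-0.891890443090077],[0.7798031397296048,-0.43293969985373015,-0.4521839001539224]]),np.array([324.3569053486854,246.91119995459528,984.9564181401311])),
"top":(502.12154203772883,316.37261546227444,193.8229348369513,np.array([[0.057374799660029244,-0.9982363306544135,-0.015243376449583715],[-0.8188497980775246,-0.03831862492022922,-0.5727274143714617],[0.5711332073626685,0.045342156387130454,-0.8196041412180616]]),np.array([45.65972895275844,494.0759168038668,1407.63346483501]))}
def at(n,uv,z):
    f,cx,cy,R,t=C[n]; d=R.T@np.array([(uv[0]-cx)/f,(uv[1]-cy)/f,1]); o=-R.T@t
    return (o+d*(z-o[2])/d[2])[:2]
def proj(n,X):
    f,cx,cy,R,t=C[n]; c=(R@np.atleast_2d(X).T).T+t; return c[:,:2]/c[:,2:]*f+[cx,cy]
ct=lambda u,v:(215+(u+.5)/5-.5,160+(v+.5)/5-.5)
cs=lambda u,v:(220+(u+.5)/5-.5,170+(v+.5)/5-.5)
E
python3 - <<'E'
from h import *
import cv2
r=lambda x:np.round(x,1)
for nm,z,a,b in [("cap top",27,(197,313),(213,352)),("bigcap",37,(270,395),(365,367)),("ring top",100,(540,188),(524,94)),("nest",41,(593,109),(478,104)),("disc",36,(577,153),(491,140)),("jar lid",76,(180,92),(68,178)),("black",35,(86,295),(68,365)),("orange",27,(88,385),(138,435))]:
    print(nm,r(at("top",ct(*a),z)),r(at("scene",cs(*b),z)))
# blue foot extents & red blobs
for n in C:
    im=cv2.imread(f"pics/{n}0.png");hsv=cv2.cvtColor(im,cv2.COLOR_BGR2HSV)
    m=cv2.inRange(hsv,(100,120,80),(118,255,255)); k,l,s,c=cv2.connectedComponentsWithStats(m)
    for i in range(1,k):
        if s[i,4]>150: print(n,s[i],c[i])
    pts=np.argwhere(m>0)[:,::-1]
    x0,y0={"scene":(318,205),"top":(331,195)}[n]
    pts=pts[np.hypot(*(pts-[x0,y0]).T)<50]; hull=cv2.convexHull(pts.astype(np.int32))
    e=cv2.fitEllipse(hull);print("foot ell",e,[r(at(n,e[0],z)) for z in (0,10,20)])
    w=[at(n,p,18) for p in hull[:,0].astype(float)]
    fit=least_squares(lambda q:np.hypot(*(np.array(w)-q[:2]).T)-q[2],[500,0,108],loss="soft_l1").x
    print("foot circle z18",r(fit))
for nm,a in [("y1",(640,245)),("y2",(698,187)),("b1",(690,222)),("b2",(715,152)),("dy",(605,265)),("start",(537,262))]:
    print(nm,r(at("top",ct(*a),30)))
for nm,a in [("b1",(640,140)),("b2",(613,103)),("y2",(610,128)),("y1",(610,160)),("dy",(590,190)),("st",(523,212))]:
    print(nm,r(at("scene",cs(*a),30)))
E
```

```text
cap top [457. 278.] [456.2 280.2]
bigcap [391.7 221.2] [388.2 223.5]
ring top [517.6  53.8] [516.2  53.8]
nest [626.   22.9] [625.   24.3]
disc [591.8  32.5] [585.1  37.4]
jar lid [601.6 302.6] [594.  306.5]
black [462.5 351.7] [470.1 355.5]
orange [399.  341.8] [402.6 343.9]
scene [167 172  24  20 279] [178.65949821 182.16845878]
scene [285 192  67  31 595] [308.29243697 211.25546218]
foot ell ((316.7649841308594, 206.22581481933594), (31.434053421020508, 66.82991027832031), 91.88761901855469) [array([596.4,  35. ]), array([579.8,  44.3]), array([563.2,  53.5])]
foot circle z18 [573.6  46.3 105.2]
top [300 175  17  35 305] [307.47540984 192.49180328]
foot ell ((329.73773193359375, 195.28359985351562), (49.513282775878906, 59.672794342041016), 91.08316040039062) [array([595.6,  33.3]), array([588.7,  33.1]), array([581.7,  32.9])]
foot circle z18 [586.7  33.1 103.3]
y1 [522.6 -12.6]
y2 [571.6 -50.7]
b1 [542.7 -45.7]
b2 [601.3 -61.9]
dy [505.5  10.2]
start [505.8  55.6]
b1 [548.7 -49.2]
b2 [602.3 -63. ]
y2 [572.4 -41.9]
y1 [534.8 -18.3]
dy [507.5  13. ]
st [503.7  61.7]
```

```bash
python3 - <<'E'
from h import *
import cv2
c=np.array([594.5,33]);a0=np.pi-0.27
rows=[]
for z,ns in ((30,("top","scene")),):
  for n in ns:
    im=cv2.imread(f"pics/{n}0.png")
    A,Rr=np.meshgrid(np.linspace(-.3,2.2,800),np.linspace(115,60,220))
    X=np.stack([c[0]+Rr*np.cos(a0+A),c[1]+Rr*np.sin(a0+A),0*A+z],-1).reshape(-1,3)
    m=proj(n,X).reshape(220,800,2).astype(np.float32)
    o=cv2.remap(im,m[...,0],m[...,1],cv2.INTER_CUBIC)
    for k in range(-3,23):
        x=int((k*.1+.3)/2.5*799); cv2.line(o,(x,0),(x,12 if k%5 else 30),(255,255,255),1)
    rows.append(o)
cv2.imwrite("pics/polar.png",np.vstack(rows))
E
```

```text
(no output)
```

View pics/polar.png

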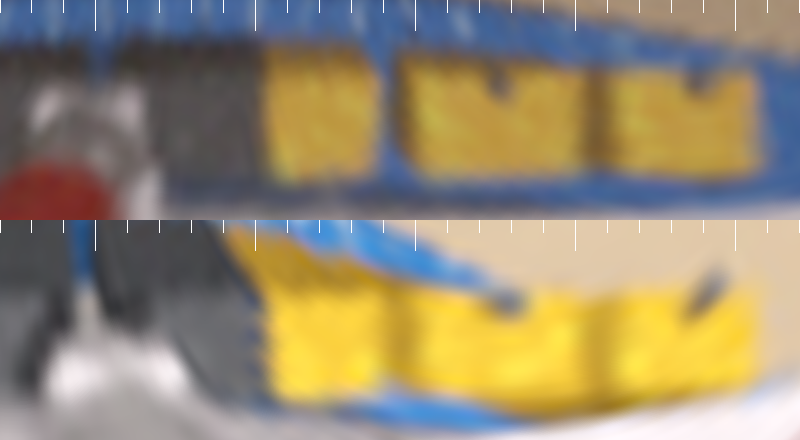

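Request:
drive_tool(targets=[{"jaw": 0.55, "travel": [0, 0, 0], "twist": 0}, {"jaw": 0.55, "travel": [0, 0, 0], "twist": 0}])

```text
t: 0.27
eef_pos: [201.8, 591.5, 214.4]
tcp_rot: [-3.141, -0.0, 2.813]
ft_force: [1.2, 0.7, 0.6]
opening: 0.914
grip_force: 0.0
```

The polar view (range -0.3 to 2.2 rad over 800 px) shows the start notch at about x=95, so about 0. The next notch is at x≈397 (about 0.94 rad) and the one too far at x≈598 (about 1.57).

Request:
drive_tool(targets=[{"jaw": 0.55, "travel": [-0.3424, -0.2134, 0], "twist": 0}, {"jaw": 0.55, "travel": [-0.3424, -0.2134, 0], "twist": 0}, {"jaw": 0.55, "travel": [-0.3424, -0.2134, 0], "twist": 0}, {"jaw": 0.55, "travel": [-0.3424, -0.2134, 0], "twist": 0}, {"jaw": 0.55, "travel": [-0.3424, -0.2134, 0], "twist": 0}, {"jaw": 0.55, "travel": [-0.3424, -0.2134, 0], "twist": 0}, {"jaw": 0.55, "travel": [-0.3424, -0.2134, 0.1], "twist": 0}, {"jaw": 0.55, "travel": [-0.3424, -0.2134, 0.1], "twist": 0}])

```text
t: 0.93
eef_pos: [405.5, 342.5, 169.7]
tcp_rot: [3.139, 0.002, 2.812]
ft_force: [1.2, 1.0, 0.3]
opening: 0.549
grip_force: 0.0
```

```bash
cat >> h.py <<'E'
def tool(dx,dy,yaw):
    c,s=np.cos(yaw),np.sin(yaw); return np.round([(c*dx+s*dy)/1000,(s*dx-c*dy)/1000],4)
E
python3 - <<'E'
from h import *
from cell import state
s=state();p=s["eef_pos"];print(p,s["tcp_rot"],tool(457-p[0],279-p[1],s["tcp_rot"][2]))
E
```

```text
[405.53011015 342.45839119 169.71403071] [3.13893638e+00 2.02367695e-03 2.81247021e+00] [-0.0692 -0.0434]
```

Request:
drive_tool(targets=[{"jaw": 0.55, "travel": [-0.055, -0.034, 0.03], "twist": 0}, {"jaw": 0.55, "travel": [-0.055, -0.034, 0.09], "twist": 0}, {"jaw": 0.55, "travel": [-0.055, -0.034, 0.09], "twist": 0}, {"jaw": 0.55, "travel": [-0.055, -0.034, 0.09], "twist": 0}, {"jaw": 0.55, "travel": [-0.055, -0.034, 0.09], "twist": 0}, {"jaw": 0.55, "travel": [-0.055, -0.034, 0.09], "twist": 0}])

```text
t: 1.43
eef_pos: [445.3, 294.7, 80.6]
tcp_rot: [3.141, 0.001, 2.813]
ft_force: [-0.1, 1.0, 0.6]
opening: 0.548
grip_force: 0.0
```

```bash
python3 - <<'E'
from h import *
from cell import *
import cv2
s=state();p=s["eef_pos"];print(p,s["tcp_rot"],tool(457-p[0],279-p[1],s["tcp_rot"][2]))
i=cv2.resize(read_camera("scene")["frame"][170:290,200:360,::-1],(800,600),interpolation=cv2.INTER_CUBIC)
cv2.imwrite("pics/s1.png",i)
E
```

```text
[445.33841555 294.70134459  80.60122168] [3.14059794e+00 8.00750970e-04 2.81307776e+00] [-0.0161 -0.0111]
```

View pics/s1.png

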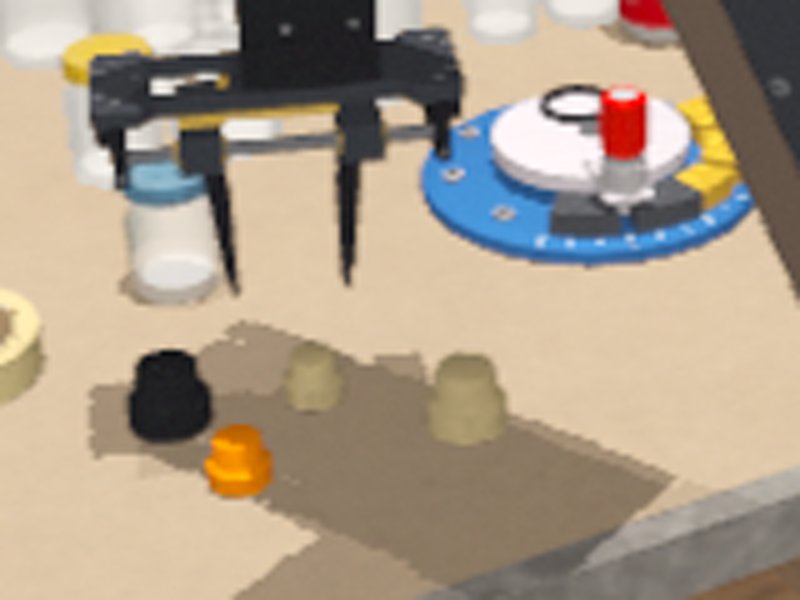

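The fingertips are at (237,292) and (348,283), with the cap below at (313,375). I'll check the projected TCP against this.

```bash
python3 - <<'E'
from h import *
g=lambda u,v:(200+(u+.5)/5-.5,170+(v+.5)/5-.5)
print(proj("scene",[445.3,294.7,80.6]),g(292.5,288),at("scene",g(292.5,288),80.6), at("scene",g(313,352),27))
E
```

```text
[[257.39228382 225.72091311]] (258.1, 227.2) [437.40236501 296.04944173] [456.1757949 280.2006026]
```

Request:
drive_tool(targets=[{"jaw": 0.55, "travel": [-0.016, -0.011, 0.03], "twist": 0}, {"jaw": 0.55, "travel": [-0.016, -0.011, 0.04], "twist": 0}, {"jaw": 0.55, "travel": [-0.016, -0.011, 0.04], "twist": 0}, {"jaw": 0.55, "travel": [-0.016, -0.011, 0.04], "twist": 0}])

```text
t: 1.82
eef_pos: [456.5, 279.1, 40.1]
tcp_rot: [3.141, 0.0, 2.813]
ft_force: [0.6, -0.2, 0.0]
opening: 0.549
grip_force: 0.0
```

Request:
drive_tool(targets=[{"jaw": 0.55, "travel": [0, 0, 0.02], "twist": 0}, {"jaw": 0.55, "travel": [0, 0, 0.034], "twist": 0}, {"jaw": 0.55, "travel": [0, 0, 0.034], "twist": 0}, {"jaw": 0.55, "travel": [0, 0, 0.034], "twist": 0}, {"jaw": 0.4, "travel": [0, 0, 0.034], "twist": 0}, {"jaw": 0.38, "travel": [0, 0, 0.034], "twist": 0}, {"jaw": 0.36, "travel": [0, 0, 0.034], "twist": 0}, {"jaw": 0.34, "travel": [0, 0, 0.034], "twist": 0}])

```text
t: 2.48
eef_pos: [457.0, 278.5, 5.9]
tcp_rot: [3.141, 0.001, 2.813]
ft_force: [0.4, 1.2, 0.8]
opening: 0.355
grip_force: 0.7
```

Request:
drive_tool(targets=[{"jaw": 0.2, "travel": [0, 0, 0], "twist": 0}, {"jaw": 0.2, "travel": [0, 0, 0], "twist": 0}, {"jaw": 0.2, "travel": [0, 0, 0], "twist": 0}, {"jaw": 0.2, "travel": [0, 0, 0], "twist": 0}])

```text
t: 2.82
eef_pos: [457.1, 278.6, 5.8]
tcp_rot: [3.141, 0.001, 2.813]
ft_force: [-0.2, 1.2, 7.4]
opening: 0.316
grip_force: 30.1
```

Request:
drive_tool(targets=[{"jaw": 0.2, "travel": [0, 0, -0.03], "twist": 0}, {"jaw": 0.2, "travel": [0, 0, -0.07], "twist": 0}, {"jaw": 0.2, "travel": [0, 0, -0.085], "twist": 0}, {"jaw": 0.2, "travel": [0, 0, -0.085], "twist": 0}, {"jaw": 0.2, "travel": [0, 0, -0.085], "twist": 0}])

```text
t: 3.23
eef_pos: [456.8, 278.3, 90.6]
tcp_rot: [3.141, 0.001, 2.813]
ft_force: [0.2, 0.4, -0.9]
opening: 0.317
grip_force: 29.6
```

```bash
python3 - <<'E'
from h import *
from cell import *
import cv2
s=state();p=s["eef_pos"];y=s["tcp_rot"][2];print(p,y,s["opening"],s["grip_force"],s["ft_force"],tool(627-p[0],24-p[1],y))
a=cv2.resize(read_camera("scene")["frame"][180:250,230:310,::-1],(400,350),interpolation=cv2.INTER_CUBIC)
b=cv2.resize(read_camera("top")["frame"][170:240,220:300,::-1],(400,350),interpolation=cv2.INTER_CUBIC)
cv2.imwrite("pics/g.png",np.hstack([a,b]))
E
```

```text
[456.80410907 278.25936465  90.55530138] 2.8127253667769216 0.31702522270380185 29.56942916905973 [ 0.19206193  0.40716619 -0.93585394] [-0.2432 -0.1857]
```

View pics/g.png

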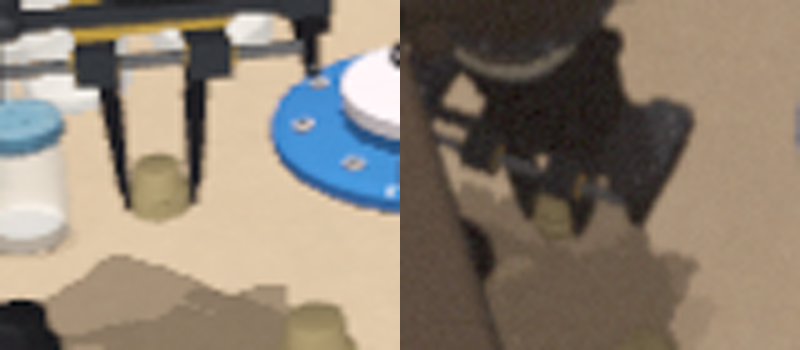

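The cap is held upright between the fingertips. Its top is at (160,163) in the scene crop and about (553,206) in the top crop.

```bash
python3 - <<'E'
from h import *
print(at("scene",(230+160.5/5-.5,180+163.5/5-.5),111.6),at("top",(220+153.5/5-.5,170+206.5/5-.5),111.6),proj("scene",[456.8,278.3,111.6]),proj("top",[456.8,278.3,111.6]))
E
```

```text
[453.56052917 277.36321516] [446.86775261 278.84235694] [[260.76791832 211.76812511]] [[250.78611494 208.17732054]]
```

Request:
drive_tool(targets=[{"jaw": 0.2, "travel": [-0.2426, -0.187, -0.015], "twist": 0}, {"jaw": 0.2, "travel": [-0.2426, -0.187, -0.015], "twist": 0}, {"jaw": 0.2, "travel": [-0.2426, -0.187, -0.015], "twist": 0}, {"jaw": 0.2, "travel": [-0.2426, -0.187, -0.015], "twist": 0}, {"jaw": 0.2, "travel": [-0.2426, -0.187, -0.015], "twist": 0}, {"jaw": 0.2, "travel": [-0.2426, -0.187, -0.015], "twist": 0}, {"jaw": 0.2, "travel": [-0.2426, -0.187, -0.015], "twist": 0}, {"jaw": 0.2, "travel": [-0.2426, -0.187, -0.015], "twist": 0}])

```text
t: 4.0
eef_pos: [627.9, 18.5, 103.4]
tcp_rot: [-3.141, -0.001, 2.81]
ft_force: [-0.5, 0.0, -0.5]
opening: 0.317
grip_force: 29.6
```

Request:
drive_tool(targets=[{"jaw": 0.2, "travel": [0, 0, 0.001], "twist": 0}, {"jaw": 0.2, "travel": [0, 0, 0.001], "twist": 0}, {"jaw": 0.2, "travel": [0, 0, 0.001], "twist": 0}])

```text
t: 4.25
eef_pos: [624.8, 24.0, 102.9]
tcp_rot: [-3.141, -0.003, 2.813]
ft_force: [-0.2, -0.6, -0.5]
opening: 0.316
grip_force: 29.6
```

Request:
drive_tool(targets=[{"jaw": 0.2, "travel": [0, 0, 0.03], "twist": 0}, {"jaw": 0.2, "travel": [0, 0, 0.045], "twist": 0}, {"jaw": 0.2, "travel": [0, 0, 0.045], "twist": 0}, {"jaw": 0.2, "travel": [0, 0, 0.045], "twist": 0}])

```text
t: 4.58
eef_pos: [625.1, 24.3, 58.7]
tcp_rot: [-3.141, -0.002, 2.814]
ft_force: [-0.2, -0.0, -0.3]
opening: 0.314
grip_force: 29.6
```

```bash
python3 - <<'E'
from h import *
from cell import *
import cv2
s=state();p=s["eef_pos"];print(p,s["tcp_rot"])
a=cv2.resize(read_camera("scene")["frame"][175:225,280:360,::-1],(800,500),interpolation=cv2.INTER_CUBIC)
cv2.imwrite("pics/n.png",a)
E
```

```text
[625.09577981  24.3435285   58.68374672] [-3.14120963e+00 -1.99854240e-03  2.81443400e+00]
```

View pics/n.png

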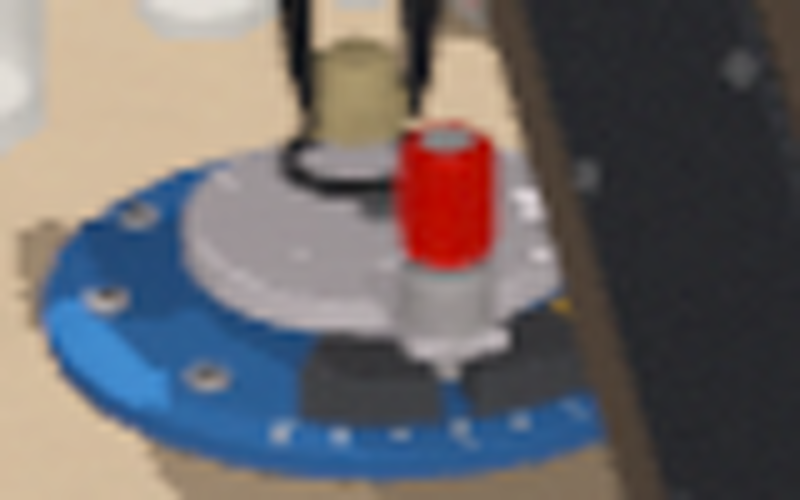

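The cap hovers above the nest, with its top centre at about (357,50) and its base edge at (358,143). The nest rim is just below.

```bash
python3 - <<'E'
from h import *
print(at("scene",(280+357.5/10-.5,175+50.5/10-.5),79.7), proj("scene",[[625.1,24.3,79.7],[625.1,24.3,52.7]]))
d=[-.905,.425] # toward scene camera approx horizontally
R=C["scene"][3]; v=-R[2,:2]; v/=np.hypot(*v)
b=np.r_[np.array([625.1,24.3])+16.5*v,52.7]; print("near base edge",proj("scene",b),"seen",(280+358.5/10-.5,175+143.5/10-.5))
E
```

```text
[623.17787944  24.76267914] [[315.08040421 179.30102459]
 [315.1552354  187.06851493]]
near base edge [[315.16685145 189.31923378]] seen (315.35, 188.85)
```

Request:
drive_tool(targets=[{"jaw": 0.2, "travel": [-0.001, 0, 0.008], "twist": 0}, {"jaw": 0.2, "travel": [-0.001, 0, 0.013], "twist": 0}, {"jaw": 0.2, "travel": [-0.001, 0, 0.013], "twist": 0}, {"jaw": 0.2, "travel": [-0.001, 0, 0.013], "twist": 0}])

```text
t: 4.97
eef_pos: [626.8, 22.7, 46.1]
tcp_rot: [3.142, -0.0, 2.813]
ft_force: [-1.0, 0.4, -1.1]
opening: 0.314
grip_force: 29.6
```

Request:
drive_tool(targets=[{"jaw": 0.2, "travel": [0, 0, 0.001], "twist": 0}, {"jaw": 0.2, "travel": [0, 0, 0.002], "twist": 0}, {"jaw": 0.2, "travel": [0, 0, 0.002], "twist": 0}, {"jaw": 0.2, "travel": [0, 0, 0.002], "twist": 0}])

```text
t: 5.3
eef_pos: [626.9, 22.6, 44.2]
tcp_rot: [3.141, 0.0, 2.813]
ft_force: [-0.1, 0.1, -0.8]
opening: 0.316
grip_force: 29.6
```

Request:
drive_tool(targets=[{"jaw": 0.2, "travel": [0, 0, 0.001], "twist": 0}, {"jaw": 0.2, "travel": [0, 0, 0.002], "twist": 0}, {"jaw": 0.2, "travel": [0, 0, 0.002], "twist": 0}, {"jaw": 0.2, "travel": [0, 0, 0.002], "twist": 0}])

```text
t: 5.63
eef_pos: [626.9, 22.7, 42.0]
tcp_rot: [3.142, -0.0, 2.813]
ft_force: [-0.0, 0.1, -0.5]
opening: 0.315
grip_force: 29.6
```

Request:
drive_tool(targets=[{"jaw": 0.2, "travel": [0, 0, 0.0006], "twist": 0}, {"jaw": 0.2, "travel": [0, 0, 0.0006], "twist": 0}, {"jaw": 0.36, "travel": [0, 0, 0.0006], "twist": 0}, {"jaw": 0.42, "travel": [0, 0, 0.0006], "twist": 0}, {"jaw": 0.5, "travel": [0, 0, 0.0006], "twist": 0}, {"jaw": 0.5, "travel": [0, 0, -0.002], "twist": 0}, {"jaw": 0.5, "travel": [0, 0, -0.02], "twist": 0}, {"jaw": 0.5, "travel": [0, 0, -0.04], "twist": 0}])

```text
t: 6.3
eef_pos: [626.3, 22.7, 81.6]
tcp_rot: [-3.141, -0.002, 2.813]
ft_force: [-0.2, -0.4, -0.1]
opening: 0.498
grip_force: 0.0
```

Request:
drive_tool(targets=[{"jaw": 0.5, "travel": [0, 0, -0.04], "twist": 0}, {"jaw": 0.5, "travel": [0, 0, -0.065], "twist": 0}, {"jaw": 0.5, "travel": [0.05, 0, -0.065], "twist": 0}, {"jaw": 0.5, "travel": [0.05, 0, -0.065], "twist": 0}, {"jaw": 0.5, "travel": [0.05, 0, -0.065], "twist": 0}, {"jaw": 0.5, "travel": [0.05, 0, -0.065], "twist": 0}])

```text
t: 6.8
eef_pos: [579.9, 38.8, 147.5]
tcp_rot: [3.141, 0.001, 2.813]
ft_force: [0.4, 0.1, -0.0]
opening: 0.5
grip_force: 0.0
```

```bash
python3 - <<'E'
from h import *
from cell import *
import cv2
s=state();p=s["eef_pos"];print(p,s["tcp_rot"])
a=cv2.resize(read_camera("scene")["frame"][170:230,290:350,::-1],(400,400),interpolation=cv2.INTER_CUBIC)
b=cv2.resize(read_camera("top")["frame"][165:225,300:360,::-1],(400,400),interpolation=cv2.INTER_CUBIC)
cv2.imwrite("pics/n2.png",np.hstack([a,b]))
E
```

```text
[579.91728481  38.84079254 147.54317631] [3.14133571e+00 8.21622048e-04 2.81323456e+00]
```

View pics/n2.png

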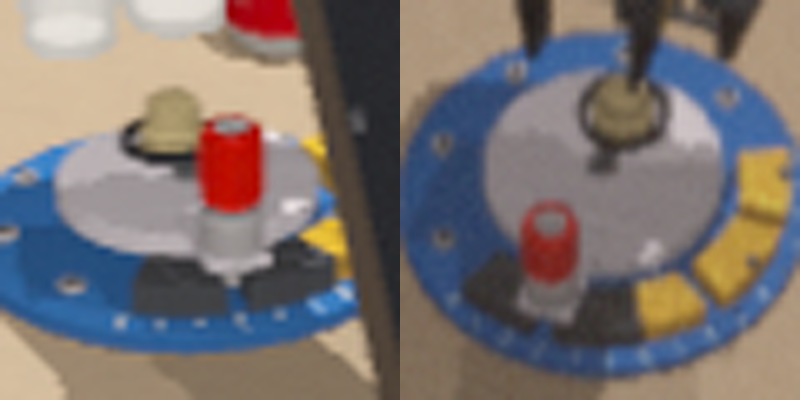

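The cap stands upright in the black rim, at (170,115) in the scene crop and (622,110) in the top crop. The ring's top is at (232,127) and (550,222). Next I'll fit the ring's silhouette.

```bash
cat >> h.py <<'E'
def ringfit(draw=False):
    """fit ring centre (x,y,z) to red masks of both cameras"""
    import cv2
    from cell import read_camera
    obs={}
    for n in C:
        im=cv2.cvtColor(read_camera(n)["frame"],cv2.COLOR_RGB2HSV)
        m=(cv2.inRange(im,(0,140,70),(8,255,255))|cv2.inRange(im,(172,140,70),(180,255,255)))
        u0,v0=proj(n,[570,0,85])[0].astype(int); w=np.zeros_like(m); w[v0-38:v0+38,u0-38:u0+38]=255
        k,l,s,c=cv2.connectedComponentsWithStats(m&w)
        if k<2: continue
        i=1+np.argmax(s[1:,4])
        x,y,ww,hh,A=s[i]; obs[n]=(x-.5,y-.5,x+ww-.5,y+hh-.5,A)
    a=np.linspace(0,6.283,60)
    def res(q):
        r=[]
        for n,o in obs.items():
            P=np.concatenate([proj(n,np.c_[q[0]+14*np.cos(a),q[1]+14*np.sin(a),0*a+q[2]+h]) for h in(-18,18)])
            r+=list(np.r_[P.min(0),P.max(0)]-o[:4])
        return np.array(r)
    f=least_squares(res,[540,20,85]); return f.x,res(f.x).round(1),{n:o[4] for n,o in obs.items()}
E
python3 - <<'E'
from h import *
x,r,A=ringfit();print(x.round(1),r,A)
print(at("scene",(324.4,188.6),100),at("top",(322.1,197.9),100))
d=np.array([594.5,33])-x[:2];print(np.hypot(*d),np.arctan2(d[1],d[0]))
E
```

```text
[ 758.  -109.2   37.6] [ 2.4  1.2 -0.7 -0.3 -0.4 -0.9 -0.8 -0.5] {'scene': np.int32(110), 'top': np.int32(55)}
[515.04209109  54.4968756 ] [514.76347965  55.26415387]
216.63835542560244 2.425669541470459
```

```bash
sed -i 's/i=1+np.argmax(s\[1:,4\])/i=1+np.argmax(np.where(s[1:,4]>15,c[1:,1],0))/' h.py
python3 - <<'E'
from h import *
x,r,A=ringfit();print(x.round(1),r,A)
d=np.array([594.5,33])-x[:2];print(np.hypot(*d),np.arctan2(d[1],d[0]))
E
```

```text
[515.2  56.4  80.6] [ 0.5 -0.4  0.1  0.9 -1.1 -2.   0.6  1.3] {'scene': np.int32(109), 'top': np.int32(49)}
82.64903684412226 -0.2864770932276005
```

Request:
drive_tool(targets=[{"jaw": 0.5, "travel": [0.067, -0.0052, 0], "twist": -0.054}, {"jaw": 0.5, "travel": [0.067, -0.0052, 0], "twist": -0.054}, {"jaw": 0.5, "travel": [0.067, -0.0052, 0.03], "twist": -0.054}, {"jaw": 0.5, "travel": [0.067, -0.0052, 0.03], "twist": -0.054}, {"jaw": 0.5, "travel": [0.067, -0.0052, 0.03], "twist": -0.054}, {"jaw": 0.5, "travel": [0.067, -0.0052, 0.03], "twist": -0.054}])

```text
t: 7.6
eef_pos: [515.5, 55.3, 117.6]
tcp_rot: [3.141, 0.0, 2.866]
ft_force: [-0.5, 0.1, -0.4]
opening: 0.498
grip_force: 0.0
```

Request:
drive_tool(targets=[{"jaw": 0.5, "travel": [0, 0, 0.025], "twist": 0}, {"jaw": 0.5, "travel": [0, 0, 0.048], "twist": 0}, {"jaw": 0.5, "travel": [0, 0, 0.048], "twist": 0}, {"jaw": 0.45, "travel": [0, 0, 0.048], "twist": 0}, {"jaw": 0.38, "travel": [0, 0, 0.048], "twist": 0}, {"jaw": 0.35, "travel": [0, 0, 0.048], "twist": 0}, {"jaw": 0.34, "travel": [0, 0, 0.048], "twist": 0}])

```text
t: 8.18
eef_pos: [515.1, 55.5, 70.3]
tcp_rot: [3.141, 0.002, 2.867]
ft_force: [1.1, 0.5, 0.4]
opening: 0.347
grip_force: 0.0
```

Request:
drive_tool(targets=[{"jaw": 0.33, "travel": [0, 0, 0], "twist": 0}, {"jaw": 0.32, "travel": [0, 0, 0], "twist": 0}, {"jaw": 0.32, "travel": [0, 0, 0], "twist": 0}])

```text
t: 8.43
eef_pos: [514.6, 55.5, 69.5]
tcp_rot: [3.141, 0.001, 2.867]
ft_force: [-0.8, 0.1, -0.5]
opening: 0.32
grip_force: 0.0
```

Request:
drive_tool(targets=[{"jaw": 0.312, "travel": [0, 0, 0], "twist": 0}, {"jaw": 0.305, "travel": [0, 0, 0], "twist": 0}, {"jaw": 0.3, "travel": [0, 0, 0], "twist": 0}, {"jaw": 0.3, "travel": [0, 0, 0], "twist": 0}])

```text
t: 8.77
eef_pos: [514.5, 55.5, 69.1]
tcp_rot: [3.142, -0.0, 2.867]
ft_force: [0.4, -0.1, 0.2]
opening: 0.3
grip_force: 0.0
```

Well centred, so I'll grip it.

Request:
drive_tool(targets=[{"jaw": 0.29, "travel": [0, 0, 0], "twist": 0}, {"jaw": 0.28, "travel": [0, 0, 0], "twist": 0}, {"jaw": 0.27, "travel": [0, 0, 0], "twist": 0}, {"jaw": 0.26, "travel": [0, 0, 0], "twist": 0}])

```text
t: 9.1
eef_pos: [514.5, 55.5, 69.1]
tcp_rot: [3.141, -0.0, 2.867]
ft_force: [-0.1, -0.4, -0.1]
opening: 0.286
grip_force: 30.0
```

Request:
drive_tool(targets=[{"jaw": 0.2, "travel": [0, 0, 0], "twist": 0}, {"jaw": 0.2, "travel": [0, 0, 0], "twist": 0}, {"jaw": 0.2, "travel": [0, 0, 0], "twist": 0}])

```text
t: 9.35
eef_pos: [514.5, 55.5, 69.1]
tcp_rot: [3.141, -0.0, 2.867]
ft_force: [-0.5, -0.1, -0.7]
opening: 0.289
grip_force: 30.0
```

Request:
drive_tool(targets=[{"jaw": 0.2, "travel": [0, 0, -0.004], "twist": 0}, {"jaw": 0.2, "travel": [0, 0, -0.009], "twist": 0}, {"jaw": 0.2, "travel": [0, 0, -0.0135], "twist": 0}, {"jaw": 0.2, "travel": [0, 0, -0.0135], "twist": 0}, {"jaw": 0.2, "travel": [0, 0, -0.0135], "twist": 0}, {"jaw": 0.2, "travel": [0, 0, -0.0135], "twist": 0}])

```text
t: 9.85
eef_pos: [514.4, 55.5, 82.5]
tcp_rot: [3.142, -0.0, 2.867]
ft_force: [1.7, 0.1, -9.6]
opening: 0.288
grip_force: 30.0
```

```bash
cat > arc.py <<'E'
from h import *
import sys
def arc(th0,th1,n,yaw,rot=True,c=np.array([595.6,32.7]),r=84.0,a0=np.pi-.275):
    P=lambda t:c+r*np.array([np.cos(a0+t),np.sin(a0+t)])
    for t in np.linspace(th0,th1,n+1)[1:]:
        d=P(t)-P(th0); print(round(float(t),3),tool(*d,yaw),round(th0-t if rot else 0,3))
E
python3 - <<'E'
from h import *
from arc import arc
from cell import state
s=state();print(s["eef_pos"],s["ft_force"],s["moment"])
x,r,A=ringfit();print(x.round(1),r,A)
arc(0,.8,8,2.867)
E
```

```text
[514.39958437  55.48672514  82.53549408] [ 1.7408154   0.09376444 -9.59907209] [-0.00680267 -0.33021881  0.05026786]
[511.5  55.9  96.3] [-0.7 -0.9 -0.   0.5 -0.  -0.9  0.7  1.6] {'scene': np.int32(103), 'top': np.int32(55)}
0.1 [-0.0004 -0.0084] -0.1
0.2 [-0.0017 -0.0167] -0.2
0.3 [-0.0037 -0.0248] -0.3
0.4 [-0.0066 -0.0327] -0.4
0.5 [-0.0103 -0.0403] -0.5
0.6 [-0.0147 -0.0474] -0.6
0.7 [-0.0197 -0.0541] -0.7
0.8 [-0.0255 -0.0603] -0.8
```

Request:
drive_tool(targets=[{"jaw": 0.2, "travel": [-0.0001, -0.0042, 0], "twist": -0.05}, {"jaw": 0.2, "travel": [-0.0004, -0.0084, 0], "twist": -0.1}, {"jaw": 0.2, "travel": [-0.0009, -0.0126, 0], "twist": -0.15}, {"jaw": 0.2, "travel": [-0.0017, -0.0167, 0], "twist": -0.2}, {"jaw": 0.2, "travel": [-0.0017, -0.0167, 0], "twist": -0.2}, {"jaw": 0.2, "travel": [-0.0017, -0.0167, 0], "twist": -0.2}])

```text
t: 10.45
eef_pos: [511.5, 38.9, 82.5]
tcp_rot: [3.142, -0.0, 3.065]
ft_force: [2.1, -0.6, -9.7]
opening: 0.289
grip_force: 30.0
```

Request:
drive_tool(targets=[{"jaw": 0.2, "travel": [-0.0004, -0.0084, 0], "twist": -0.1}, {"jaw": 0.2, "travel": [-0.0017, -0.0167, 0], "twist": -0.2}, {"jaw": 0.2, "travel": [-0.0037, -0.0248, 0], "twist": -0.3}, {"jaw": 0.2, "travel": [-0.0066, -0.0327, 0], "twist": -0.4}, {"jaw": 0.2, "travel": [-0.0103, -0.0403, 0], "twist": -0.5}, {"jaw": 0.2, "travel": [-0.0147, -0.0474, 0], "twist": -0.6}, {"jaw": 0.2, "travel": [-0.0147, -0.0474, 0], "twist": -0.6}, {"jaw": 0.2, "travel": [-0.0147, -0.0474, 0], "twist": -0.6}])

```text
t: 11.12
eef_pos: [522.3, -9.8, 82.3]
tcp_rot: [3.141, -0.001, -2.619]
ft_force: [-2.0, -4.0, -10.0]
opening: 0.288
grip_force: 30.0
```

```bash
python3 - <<'E'
from h import *
from cell import *
import cv2
s=state();print(s["eef_pos"],s["tcp_rot"],s["ft_force"],s["joints"])
a=cv2.resize(read_camera("scene")["frame"][170:230,290:370,::-1],(400,300),interpolation=cv2.INTER_CUBIC)
b=cv2.resize(read_camera("top")["frame"][165:225,290:370,::-1],(400,300),interpolation=cv2.INTER_CUBIC)
cv2.imwrite("pics/r.png",np.hstack([a,b]))
E
```

```text
[522.26218502  -9.75943189  82.32318628] [ 3.14094034e+00 -1.20576593e-03 -2.61860623e+00] [-1.97782425 -4.03461325 -9.98417995] [-1.45058362e-01  5.30302118e-01  1.94039438e+00 -3.77080189e-04
  6.72246840e-01 -2.23854552e+00]
```

Request:
drive_tool(targets=[{"jaw": 0.2, "travel": [0, 0, 0.001], "twist": 0}, {"jaw": 0.2, "travel": [0, 0, 0.002], "twist": 0}, {"jaw": 0.2, "travel": [0, 0, 0.0025], "twist": 0}, {"jaw": 0.2, "travel": [0, 0, 0.0025], "twist": 0}, {"jaw": 0.2, "travel": [0, 0, 0.0025], "twist": 0}])

```text
t: 11.63
eef_pos: [522.1, -9.4, 80.0]
tcp_rot: [3.141, -0.001, -2.618]
ft_force: [-2.4, -6.6, -9.3]
opening: 0.286
grip_force: 30.0
```

Request:
drive_tool(targets=[{"jaw": 0.3, "travel": [0, 0, 0], "twist": 0}, {"jaw": 0.32, "travel": [0, 0, 0], "twist": 0}, {"jaw": 0.32, "travel": [0, 0, 0], "twist": 0}, {"jaw": 0.32, "travel": [0, 0, 0], "twist": 0}])

```text
t: 11.97
eef_pos: [523.1, -9.1, 80.6]
tcp_rot: [-3.141, 0.001, -2.617]
ft_force: [0.2, -0.3, -0.1]
opening: 0.323
grip_force: 0.0
```

```bash
python3 - <<'E'
from h import *
from arc import arc
x,r,A=ringfit();print(x.round(1),r,A)
arc(.8,1.0,10,-2.619)
E
```

```text
[495.3  18.4 190.7] [ 10.5   2.1  12.7  11.7  -9.5 -12.9  -8.2 -10.5] {'scene': np.int32(27), 'top': np.int32(53)}
0.82 [-0.     -0.0017] -0.02
0.84 [-0.0001 -0.0034] -0.04
0.86 [-0.0002 -0.005 ] -0.06
0.88 [-0.0003 -0.0067] -0.08
0.9 [-0.0004 -0.0084] -0.1
0.92 [-0.0006 -0.0101] -0.12
0.94 [-0.0009 -0.0117] -0.14
0.96 [-0.0011 -0.0134] -0.16
0.98 [-0.0014 -0.015 ] -0.18
1.0 [-0.0017 -0.0167] -0.2
```

Request:
drive_tool(targets=[{"jaw": 0.32, "travel": [0, -0.0017, 0], "twist": -0.02}, {"jaw": 0.32, "travel": [-0.0001, -0.0034, 0], "twist": -0.04}, {"jaw": 0.32, "travel": [-0.0002, -0.005, 0], "twist": -0.06}, {"jaw": 0.32, "travel": [-0.0003, -0.0067, 0], "twist": -0.08}, {"jaw": 0.32, "travel": [-0.0003, -0.0067, 0], "twist": -0.08}, {"jaw": 0.32, "travel": [-0.0003, -0.0067, 0], "twist": -0.08}])

```text
t: 12.57
eef_pos: [526.5, -15.2, 80.2]
tcp_rot: [-3.141, 0.0, -2.536]
ft_force: [0.1, 0.1, -0.3]
opening: 0.319
grip_force: 0.0
```

Request:
drive_tool(targets=[{"jaw": 0.32, "travel": [0, -0.0008, 0], "twist": -0.01}, {"jaw": 0.32, "travel": [0, -0.0016, 0], "twist": -0.02}, {"jaw": 0.32, "travel": [0, -0.0016, 0], "twist": -0.02}, {"jaw": 0.32, "travel": [0, -0.0016, 0], "twist": -0.02}])

```text
t: 12.9
eef_pos: [527.2, -16.4, 80.1]
tcp_rot: [3.142, 0.0, -2.516]
ft_force: [-1.8, 1.7, 1.0]
opening: 0.321
grip_force: 0.8
```

Request:
drive_tool(targets=[{"jaw": 0.32, "travel": [0, -0.0008, 0], "twist": -0.01}, {"jaw": 0.32, "travel": [0, -0.0016, 0], "twist": -0.02}, {"jaw": 0.32, "travel": [0, -0.0016, 0], "twist": -0.02}, {"jaw": 0.32, "travel": [0, -0.0016, 0], "twist": -0.02}])

```text
t: 13.23
eef_pos: [528.6, -18.0, 80.2]
tcp_rot: [-3.141, 0.001, -2.496]
ft_force: [1.9, -1.7, -1.2]
opening: 0.319
grip_force: 1.1
```

Request:
drive_tool(targets=[{"jaw": 0.32, "travel": [0, -0.0006, 0], "twist": -0.007}, {"jaw": 0.32, "travel": [0, -0.0012, 0], "twist": -0.014}, {"jaw": 0.32, "travel": [0, -0.0012, 0], "twist": -0.014}, {"jaw": 0.32, "travel": [0, -0.0012, 0], "twist": -0.014}])

```text
t: 13.57
eef_pos: [528.8, -18.6, 80.1]
tcp_rot: [3.141, -0.0, -2.482]
ft_force: [0.0, -0.0, 0.2]
opening: 0.318
grip_force: 0.0
```

Request:
drive_tool(targets=[{"jaw": 0.32, "travel": [0, -0.0006, 0], "twist": -0.007}, {"jaw": 0.32, "travel": [0, -0.0012, 0], "twist": -0.014}, {"jaw": 0.32, "travel": [0, -0.0012, 0], "twist": -0.014}, {"jaw": 0.32, "travel": [0, -0.0012, 0], "twist": -0.014}])

```text
t: 13.9
eef_pos: [529.6, -19.6, 80.1]
tcp_rot: [3.142, 0.0, -2.468]
ft_force: [0.0, 0.4, -0.2]
opening: 0.318
grip_force: 0.0
```

Request:
drive_tool(targets=[{"jaw": 0.32, "travel": [0, -0.0006, 0], "twist": -0.007}, {"jaw": 0.32, "travel": [0, -0.0012, 0], "twist": -0.014}, {"jaw": 0.32, "travel": [0, -0.0012, 0], "twist": -0.014}, {"jaw": 0.32, "travel": [0, -0.0012, 0], "twist": -0.014}])

```text
t: 14.23
eef_pos: [530.4, -20.5, 80.1]
tcp_rot: [3.142, 0.0, -2.454]
ft_force: [-0.6, -0.4, 0.1]
opening: 0.321
grip_force: 0.0
```

```bash
cat > chk.py <<'E'
from h import *
from cell import *
import cv2
a=np.linspace(0,6.283,60)
def chk(th):
    for n in C:
        im=cv2.cvtColor(read_camera(n)["frame"],cv2.COLOR_RGB2HSV)
        m=cv2.inRange(im,(0,140,60),(8,255,255))|cv2.inRange(im,(172,140,60),(180,255,255))
        c=np.array([595.6,32.7])+84*np.array([np.cos(np.pi-.275+th),np.sin(np.pi-.275+th)])
        for l in (0,10):
            P=np.concatenate([proj(n,np.c_[c[0]+14*np.cos(a),c[1]+14*np.sin(a),0*a+82+l+h]) for h in(-18,18)])
            print(n,l,P.min(0).round(1),P.max(0).round(1))
        u,v=P.mean(0).astype(int);w=m[v-14:v+20,u-14:u+14]; ys,xs=np.nonzero(w)
        if len(ys): print("seen",xs.min()+u-14,ys.min()+v-14,xs.max()+u-13,ys.max()+v-13,len(ys))
E
python3 -c "
from chk import *
chk(.945)
a=cv2.resize(read_camera('scene')['frame'][170:230,290:370,::-1],(400,300),interpolation=cv2.INTER_CUBIC)
b=cv2.resize(read_camera('top')['frame'][165:225,290:370,::-1],(400,300),interpolation=cv2.INTER_CUBIC)
cv2.imwrite('pics/r2.png',np.hstack([a,b]))"
```

```text
scene 0 [338.4 179.5] [347.9 194.3]
scene 10 [338.4 176.5] [348.  191.3]
seen 329 173 336 176 18
top 0 [340.8 191.5] [349.7 204.7]
top 10 [340.8 189.7] [349.8 203. ]
seen 344 195 350 205 40
```

Request:
drive_tool(targets=[{"jaw": 0.32, "travel": [0, -0.0006, 0], "twist": -0.007}, {"jaw": 0.32, "travel": [0, -0.0012, 0], "twist": -0.014}, {"jaw": 0.32, "travel": [0, -0.0012, 0], "twist": -0.014}, {"jaw": 0.32, "travel": [0, -0.0012, 0], "twist": -0.014}])

```text
t: 14.77
eef_pos: [531.2, -21.5, 80.1]
tcp_rot: [-3.142, 0.0, -2.44]
ft_force: [-0.6, -0.0, 0.1]
opening: 0.322
grip_force: 0.1
```

Request:
drive_tool(targets=[{"jaw": 0.32, "travel": [0, -0.0006, 0], "twist": -0.007}, {"jaw": 0.32, "travel": [0, -0.0012, 0], "twist": -0.014}, {"jaw": 0.32, "travel": [0, -0.0012, 0], "twist": -0.014}, {"jaw": 0.32, "travel": [0, -0.0012, 0], "twist": -0.014}])

```text
t: 15.1
eef_pos: [531.7, -22.1, 80.1]
tcp_rot: [3.141, -0.0, -2.426]
ft_force: [-1.8, 3.5, 0.2]
opening: 0.32
grip_force: 2.1
```

```bash
python3 -c "
from chk import *
chk(.97)"
```

```text
scene 0 [338.6 179.2] [348.1 194. ]
scene 10 [338.7 176.2] [348.2 191. ]
seen 329 172 337 176 21
top 0 [341.3 191.1] [350.2 204.4]
top 10 [341.4 189.4] [350.3 202.7]
seen 344 194 351 204 38
```

Request:
drive_tool(targets=[{"jaw": 0.32, "travel": [0, -0.0004, 0], "twist": 0}, {"jaw": 0.32, "travel": [0, -0.0008, 0], "twist": 0}, {"jaw": 0.32, "travel": [0, -0.0008, 0], "twist": 0}])

```text
t: 15.45
eef_pos: [531.8, -22.4, 80.0]
tcp_rot: [3.14, -0.0, -2.427]
ft_force: [-3.1, 8.7, 2.8]
opening: 0.322
grip_force: 4.1
```

Request:
drive_tool(targets=[{"jaw": 0.32, "travel": [0, 0.001, 0], "twist": 0}, {"jaw": 0.34, "travel": [0, 0.0015, 0], "twist": 0}, {"jaw": 0.42, "travel": [0, 0.0015, 0], "twist": 0}, {"jaw": 0.5, "travel": [0, 0.0015, 0], "twist": 0}, {"jaw": 0.5, "travel": [0, 0.0015, 0], "twist": 0}, {"jaw": 0.5, "travel": [0, 0.0015, -0.03], "twist": 0}, {"jaw": 0.5, "travel": [0, 0.0015, -0.06], "twist": 0}, {"jaw": 0.5, "travel": [0, 0.0015, -0.1], "twist": 0}])

```text
t: 16.12
eef_pos: [530.6, -21.9, 179.8]
tcp_rot: [3.139, -0.002, -2.427]
ft_force: [0.4, 0.6, -0.6]
opening: 0.503
grip_force: 0.0
```

Request:
drive_tool(targets=[{"jaw": 0.5, "travel": [0.02, 0.02, -0.03], "twist": 0.1}, {"jaw": 0.5, "travel": [0.04, 0.06, -0.06], "twist": 0.2}, {"jaw": 0.5, "travel": [0.04, 0.1, -0.1], "twist": 0.3}, {"jaw": 0.5, "travel": [0.04, 0.14, -0.12], "twist": 0.3}, {"jaw": 0.5, "travel": [0.04, 0.18, -0.12], "twist": 0.3}, {"jaw": 0.5, "travel": [0.04, 0.22, -0.12], "twist": 0.3}, {"jaw": 0.5, "travel": [0.04, 0.26, -0.12], "twist": 0.3}, {"jaw": 0.5, "travel": [0.04, 0.3, -0.12], "twist": 0.3}])

```text
t: 16.78
eef_pos: [315.4, 165.1, 300.6]
tcp_rot: [-3.141, 0.002, -2.728]
ft_force: [1.3, 0.9, 0.1]
opening: 0.5
grip_force: 0.0
```

```bash
python3 -c "
from chk import *
s=state();print(s['eef_pos'],s['t'])
x,r,A=ringfit();print(x.round(1),r,A)
chk(.96)
a=cv2.resize(read_camera('scene')['frame'][160:230,290:370,::-1],(400,350),interpolation=cv2.INTER_CUBIC)
b=cv2.resize(read_camera('top')['frame'][160:230,290:370,::-1],(400,350),interpolation=cv2.INTER_CUBIC)
cv2.imwrite('pics/r3.png',np.hstack([a,b]))"
```

```text
[315.39190051 165.10191392 300.55679577] 16.7833
[530.  -20.9  79.9] [ 0.2 -0.5  0.8  1.2 -1.3 -2.7  0.6  1.6] {'scene': np.int32(98), 'top': np.int32(33)}
scene 0 [338.5 179.3] [348.  194.1]
scene 10 [338.6 176.3] [348.1 191.1]
seen 329 169 348 194 167
top 0 [341.1 191.3] [350.  204.6]
top 10 [341.1 189.5] [350.1 202.9]
seen 344 195 350 204 29
```

View pics/r3.png

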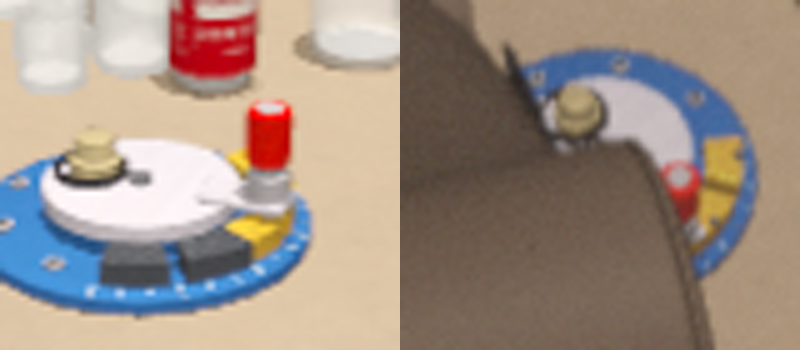

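The ring, at (270,135), sits just above its housing at the first brass notch. Its fitted height is 79.9 mm, against 80.6 mm when home at the start, so the pin is home. The cap is upright in the nest at (93,155). I'm handing the job in.

```bash
python3 -c "
from cell import *
print(job_done())"
```

```text
the job is handed in; nothing more can be done
None
```

I put the brass cap upright in the nest, indexed the turntable anticlockwise to the next notch (about 0.96 rad) with the pin home by the camera fit, moved the arm clear, and handed the job in at about 17 s; no verdict came back.

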